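# Stow the stand clamp, lift the lid stay and shut the case

## Task

Put the grey stand clamp that lies half under the clear riser away in the open wooden case: flat on the case floor, right way up, with its rod pushed home under the case's fixed cover so that the head lies close up to the cover's edge. Only then lift the lid's locking stay off its pin and swing it up until it stands about upright, and close the lid fully and gently. Leave everything else where it is, also inside the case.

Things in the scene. Friction and masses are not known exactly. Their poses are not given: they have to be found in the camera images.
- clamp: Stand clamp: grey cast head 56 (x) x 44 (y) x 40 mm tall, low black knob (26 mm dia) on top up to 48 mm, and a steel rod of 14 mm dia from the head's -x face, axis 22 mm above the underside, ending 133 mm from the origin. Origin: centre of the head's underside; z up, rod along -x. 0.22 to 0.45 kg, most of it in the head. Starts flat on the bench.
- clamp_tip (a point): Free end of the clamp's rod, on its axis. At the start the head is under the clear riser and 65 to 95 mm of rod sticks out of the riser's front, so only the rod can be reached; drawn by the rod, the clamp slides out along the bench.
- riser: Fixed clear bench riser, 220 x 220 mm; top board 8 mm thick, upper face at 62 mm, 54 mm free below; side walls 12 mm thick at y = +-104 mm; open at the front (-x) and back. A black meter stands on its rear half (x from 15 to 105 mm, y +-75, top at 112 mm). Origin: centre of the underside, front faces its -x.
- case: Fixed open wooden case, outside 200 (x) x 320 (y) x 62 mm tall, walls 6 mm, floor 6 mm thick (upper face at z = 6). Origin: centre of the underside; the robot's side is -x, the lid hinge runs along y over the +x wall. The -y end has a fixed cover (see case_cover); from y = -44 to +154 mm it is open from above.
- case_cover (a point): Middle of the +y edge of the case's fixed flat cover, on its top (case x = 0, y = -44, z = 56 mm). The cover runs from there to the -y wall, 6 mm thick, underside at z = 50, open towards +y: the rod goes under it, lying along the case's y. Stowed: rod tip at case y below -125 mm (81 mm under the cover; head within 24 mm of its edge), head flat on the floor, anywhere across x.
- lid (a joint): Lid hinge angle in rad: 0 shut, about 1.65 (just past upright) at the start, 1.7 the stop. Stiff friction hinge (0.45 N m, lid 0.3 kg): the lid stays at whatever angle it is left; at the start the stay locks it (up to 0.08 rad of play). Do not let it shut faster than 3 rad/s.
- lid_hinge (a point): Middle of the lid's hinge axis (along the case's y), at case x = 100, z = 64 mm. Lid: plywood panel 205 mm long from the hinge, 320 mm wide, 8 mm thick, inner face in the hinge plane. Open, its outer face looks to the case's +x; it swings shut when that face is pushed from behind towards the robot and then down. Shut, its top is at z = 72 mm.
- lid_edge (a point): Middle of the lid's free edge, on its outer face.
- stay (a joint): Stay angle in rad: 0 locked, growing as it is lifted, 1.65 the stop. Stiff pivot (0.14 N m): it stays where it is left. It counts as swung up above 0.9 rad (it stands vertical at 1.27).
- stay_pivot (a point): Stay's pivot, an axis along the case's y, at case x = -30, y = 176, z = 80 mm. Stay: steel flat bar outside the case's +y wall, 10 mm thick (y), 16 mm high, 165 mm long; locked, it runs from the pivot to +x, rising at 0.304 rad, and a notch (open downward) in its far end sits over a 10 mm pin on the lid's side edge, 145 mm from the pivot. Lifted, its far end goes up, then towards the robot.
- stay_grip (a point): Point on the stay's bar 80 mm from the pivot, in mid-thickness: free on both sides, good to pinch from above across its thickness (along the case's y). The bar turns between the finger pads as it rises; 84 mm of it lies beyond this point and would come up against the palm of a vertical gripper past about 0.5 rad, so lean the gripper back towards the robot (0.5 rad or so), or push the bar on from behind.
- masses: Loose bystander: steel slotted masses with a stem, 52 mm dia, 108 mm tall, standing. Origin: centre of the underside.
- roll: Loose bystander: paper roll lying flat, ring of 76 mm outer dia, 26 mm tall. Origin: centre of the underside.
- ball: Loose bystander: wooden ball of 56 mm dia on a dark foot, 63 mm tall in all. Origin: centre of the underside.
- bigmass: Loose bystander: steel mass with a stem, 64 mm dia, 120 mm tall, on the left. Origin: centre of the underside.
- driver: Loose bystander: screwdriver with a black handle, 190 mm long, lying on the bench left of the middle near the robot. Origin: its underside; handle to its -x.
- bar: Loose bystander in the case: steel bar 20 x 110 (y) x 18 mm tall lying on the case floor along the +x (back) wall. Origin: centre of the underside.

How it is judged (in metres and radians):
On the way, in this order (a step that is already met when the one before it is completed fails the run):
1. the clamp lies flat in the case with its rod at least 81 mm under the cover, stay still locked and lid still open (y of clamp_tip in the frame of case between -0.16 and -0.125 m and z of clamp_tip in the frame of case below 0.047 m and x of clamp_tip in the frame of case between -0.094 and 0.094 m and z of clamp in the frame of case between 0.003 and 0.013 m and x of clamp in the frame of case between -0.094 and 0.094 m and y of clamp in the frame of case between -0.05 and 0.15 m and angle between clamp's own z axis and vertical below 0.15 rad and value of joint stay below 0.15 rad and value of joint lid above 1.45 rad), for 0.2 s.
2. the stay is lifted off its pin and swung up past 0.9 rad, with the lid still open (value of joint stay above 0.9 rad and value of joint lid above 1.3 rad), for 0.1 s.
At the end, for the whole second after the job is handed in: The clamp lies at rest flat and right way up on the case floor (within 7 mm in height, tilt under 0.15 rad), rod tip at least 81 mm under the cover; the stay is still swung up past 0.9 rad; the lid is shut to within 0.05 rad (y of clamp_tip in the frame of case between -0.16 and -0.125 m and z of clamp_tip in the frame of case below 0.047 m and x of clamp_tip in the frame of case between -0.094 and 0.094 m and z of clamp in the frame of case between 0.003 and 0.013 m and x of clamp in the frame of case between -0.094 and 0.094 m and y of clamp in the frame of case between -0.05 and 0.15 m and angle between clamp's own z axis and vertical below 0.15 rad and value of joint lid below 0.05 rad and value of joint stay above 0.9 rad and linear speed of clamp below 0.02 m/s); the robot touches nothing.
It fails at once if a bystander is shifted more than 30 mm (distance of any of masses, roll, ball, bigmass, bar, driver from where it was at the start of the episode above 0.03 m).
It fails at once if a standing bystander is knocked over (angle between any of masses, roll, ball, bigmass, bar's own z axis and vertical above 0.5 rad).
It fails at once if the lid is slammed (closing faster than 3 rad/s) (velocity of joint lid below -3 rad/s).
It also fails if it takes over 72 s, if anything falls off the work surface, if the arm or the gripper's body presses on something with over 40 N, if the wrist force passes 120 N, or if a joint passes its speed limit or range.

## Robot

A 7-joint arm with a two-finger parallel gripper is mounted at the origin on the work surface. World frame = base frame: x ahead of the robot, y to its left, z up, the work surface at z = 0. Lengths are in mm, angles in rad, forces in N, time in s.
With the tool pointing down it reaches from about 400 to 875 mm from the base axis. Payload 4.4 kg.
Tool frame: the origin (TCP) lies at the very end of the fingers, on their centre line; the grasp point (between the pads) lies 19 mm behind it; z points along the fingers, y is the direction in which the jaws open and shut (so a half turn about z gives the same grasp; the last joint's range is limited). The gripper opens to 85 mm and grips with 20 to 120 N. Pads are 22 mm wide; open, the fingers measure 114 mm over their backs; the gripper's body (76 mm by 85 mm) begins 54 mm behind the grasp point. The pads swing forward as they close: fully open they stand 13 mm farther back than shut.
Start: joints at [1.188, 0.628, 0.038, 1.517, -0.027, 0.996, -0.02], TCP at [202.521, -617.659, 231.313] pointing down, gripper open.
Joint ranges: [-3.06, 3.06], [-0.37, 2.12], [-1.25, 1.32], [0.18, 2.47], [-1.1, 4.24], [0.23, 1.98], [-2.94, 2.94]. Speed limits (rad/s): [2.57, 2.57, 3.14, 3.14, 3.14, 3.14, 3.14].

## Interface

Orientations are given as [roll, pitch, yaw] about the fixed x, y, z axes, in that order (R = Rz(yaw) Ry(pitch) Rx(roll)).
In Python, from cell import read_state, get_image, calibration, finish_job gives the robot as it stands. The module is installed in compiled form; this text tells all that it offers.
- The arm moves only by the tool apply_moves, never from a script. Its argument "increments" is a list of rows, each an object of numbers: "tx", "ty", "tz": the shift along the world's x, y, z in m; "rx", "ry", "rz": the turn, a rotation vector about the world's x, y, z in units of 5 degrees (1.0 is 5 degrees); "claw": the finger opening in m, from 0 to 0.0854. In form: [{"tx": .., "ty": .., "tz": .., "rx": .., "ry": .., "rz": .., "claw": ..}, ...]. A call has 1 to 12 rows; each row is the pose to reach, as a shift and turn from the pose commanded when the call began; what a row does not reach only later rows make up. A row lasts 1/10 s, in which the tool goes at most 50 mm and 8.59 degrees, less where a joint would pass 70% of its speed; a pose out of reach is approached as far as the arm can. A call with a gripper value outside its range is refused whole. The fingers move at their own pace and stop on an object; the grip force is fixed at half the most. Time passes only in rows, so rows that repeat a pose let the fingers close. It gives the time, the measured TCP pose, the force and the opening at its end, in the units of the state.
- read_state(): the state, without advancing time (a new reading comes with each control period).
- get_image(name): name is "scene" or "top"; returns the picture (420x560x3 uint8, red, green, blue); there is no depth.
- calibration(name): a dict with "camera_matrix" (3x3 intrinsics, pixels), "origin" and "attitude" of the camera in the world. Camera axes: x right, y up, looking along -z (the intrinsics and any distortion apply to the point x, -y, -z); pixel columns grow to the right and rows downward; lengths in mm; the calibration is good to about 2 mm. A picture is of the moment at which its call begins. calibration takes no time and is no camera call.
- finish_job(): hands the job in, once; it reports no verdict.
The state is a dict: "clock": time; "qpos": joint angles; "qd": joint speeds; "tau": joint torques, N m; "eef_pos": TCP position; "tool_rot": TCP orientation; "force": force on the tool from outside, world axes, zero at the start; "torque": the same for the moment, N m; "width": finger opening in mm.
Only numpy, scipy, OpenCV 4.12 (cv2) and the standard library are available. Lean on these libraries where they do the work, as an engineer would, in place of code of your own. Each camera call takes 0.05 s, during which the arm holds its last target. There are 200 camera calls.

## Working session

There is one attempt and no reset: what is moved stays moved. The work goes in short steps, Python scripts to look and compute and a tool call to move; the robot and the scene stay as the last step left them, time stands still between calls to the robot, and variables do not carry over. Pictures are saved under pics/ and viewed, about 8 in all and at most 12, crops included, and the job is handed in when it is done.

Besides the shell and the picture viewer there is one more tool, called by a JSON object that holds its "name" and its "arguments", one argument or row to a line. apply_moves: Moves the arm, as the interface text tells. Its arguments: {"type":"object","properties":{"increments":{"type":"array"}},"required":["increments"]}

```bash
mkdir -p pics && python3 - <<'E'
from cell import *
import cv2
for n in("scene","top"):
    im=get_image(n); cv2.imwrite(f"pics/{n}0.png",im[:,:,::-1]); print(n,calibration(n))
print(read_state())
E
```

```text
scene {'camera_matrix': array([[441.48074185,   0.        , 276.79582438],
       [  0.        , 441.48074185, 212.79099065],
       [  0.        ,   0.        ,   1.        ]]), 'origin': array([1053.45537207, -727.74644741, 1172.50892587]), 'attitude': array([0.71793039, 0.01718595, 0.65751892])}
top {'camera_matrix': array([[398.28327487,   0.        , 283.31447177],
       [  0.        , 398.28327487, 207.29649403],
       [  0.        ,   0.        ,   1.        ]]), 'origin': array([ 291.79654331,    2.24564691, 1181.5830703 ]), 'attitude': array([ 0.17443039, -0.0199446 , -1.57271762])}
{'clock': 0.1, 'qpos': array([ 1.18821079,  0.62921579,  0.03843849,  1.51829359, -0.02700972,
        0.99630812, -0.02003228]), 'qd': array([-0.00122729, -0.0022618 ,  0.00231312, -0.00131617,  0.00032636,
       -0.00280342,  0.00055439]), 'tau': array([ 2.95065649e-03, -5.64541090e+01,  1.23034056e+00, -1.93977034e+01,
        1.12188325e-02,  5.35233936e-03, -3.03265274e-06]), 'eef_pos': array([ 202.33996994, -617.100559  ,  230.49727738]), 'tool_rot': array([-3.13988534e+00,  4.06283988e-06,  3.16752466e-01]), 'force': array([-0.44169661,  0.49592686, -0.06112345]), 'torque': array([0.00569404, 0.005599  , 0.00873188]), 'width': 84.95415783703716}
```

View pics/top0.png

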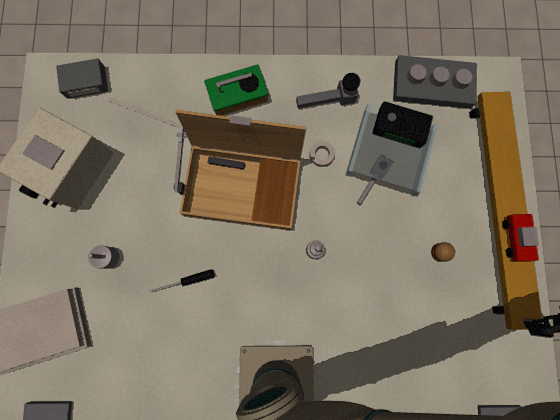

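View pics/scene0.png

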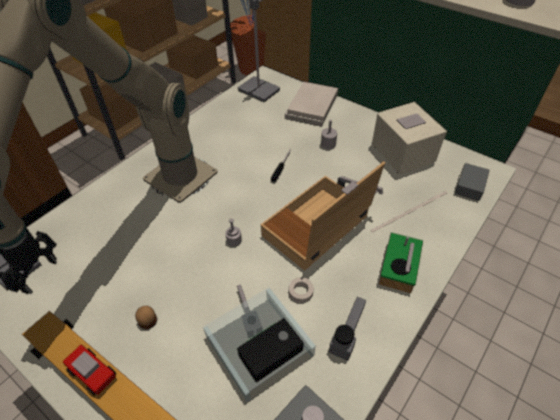

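```bash
cat > h.py <<'E'
import numpy as np, cv2
from scipy.spatial.transform import Rotation as R
from cell import *
class Cam:
    def __init__(s,n):
        c=calibration(n); s.K=c["camera_matrix"]; s.o=c["origin"]; s.R=R.from_euler("xyz",c["attitude"]).as_matrix()
    def px(s,p):
        q=(np.atleast_2d(p)-s.o)@s.R; q=q*[1,-1,-1]; u=q@s.K.T; return u[:,:2]/u[:,2:]
    def pt(s,uv,z):
        uv=np.atleast_2d(np.array(uv,float)); d=np.c_[uv,np.ones(len(uv))]@np.linalg.inv(s.K).T
        d=(d*[1,-1,-1])@s.R.T; z=np.broadcast_to(z,len(uv)); return s.o+d*((z-s.o[2])/d[:,2])[:,None]
top=Cam("top"); sc=Cam("scene")
def T(o,yaw,p):  # local->world
    c,s=np.cos(yaw),np.sin(yaw); p=np.atleast_2d(np.array(p,float)); return np.c_[o[0]+c*p[:,0]-s*p[:,1],o[1]+s*p[:,0]+c*p[:,1],p[:,2]]
E
python3 - <<'E'
from h import *
print(top.px([[0,0,0]]),sc.px([[0,0,0]]))
im=cv2.imread("pics/top0.png")
c=cv2.resize(im[95:235,165:445],None,fx=2.85,fy=2.85,interpolation=cv2.INTER_CUBIC);cv2.imwrite("pics/c1.png",c)
E
```

```text
[[275.88487458 383.52352609]] [[180.46666567 175.40422546]]
```

View pics/c1.png

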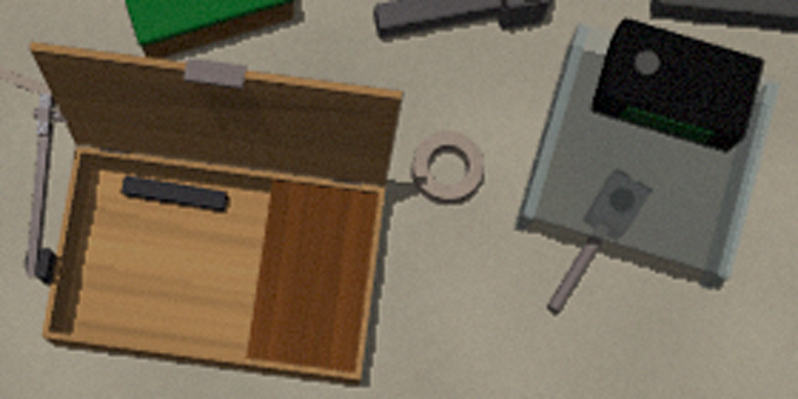

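```bash
python3 - <<'E'
from h import *
f=lambda L,z: top.pt(np.array(L)/2.85+[165,95],z)
C=f([(45,338),(360,381),(385,187),(78,150)],62); print("case corners",C[:,:2].round(1)); 
l=np.array([(-100,160),(-100,-160),(100,-160),(100,160)]); o=C[:,:2].mean(0); a=C[:,:2]-o
yaw=np.arctan2((l[:,0]*a[:,1]-l[:,1]*a[:,0]).sum(),(l*a).sum()); print("case",o,yaw); print((T(o,yaw,np.c_[l,[0]*4])[:,:2]-C[:,:2]).round(1))
print("cover edge",f([(248,357),(272,182)],56)[:,:2])
print("knob",f([(622,200)],48)[:,:2],"tip",f([(555,308)],22)[:,:2],"mid",f([(597,240)],22)[:,:2])
rz=f([(520,222),(720,282),(775,88),(583,30)],62);print("riser",rz[:,:2].round(1))
print("roll",f([(448,167)],26)[:,:2])
# scene-predict the riser, stay pivot
for n,p in dict(pivot=(-30,176,80),grip=(-30+80*np.cos(.304),176,80+80*np.sin(.304)),pin=(-30+145*np.cos(.304),176,80+145*np.sin(.304))).items():
    w=T(o,yaw,p); print(n,w.round(1),((top.px(w)-[165,95])*2.85).round(),sc.px(w).round())
# other objects z=0
for n,p,z in (("masses",(316,248),108),("ball",(443,252),50),("bigmass",(101,257),120),("drv",(183,281),10)): print(n,top.pt(p,z).round())
E
```

```text
case corners [[470.5 270. ]
 [427.7 -43. ]
 [627.5 -69.7]
 [665.5 244.7]]
case [547.78178049 100.50058687] -0.12896256492796157
[[-1.3  2. ]
 [ 0.4 -2.3]
 [-1.1 -1.4]
 [ 2.1  1.6]]
cover edge [[452.48667659  68.6774859 ]
 [634.1230627   46.16574147]]
knob [[ 618.65999116 -316.93266504]] tip [[ 509.26053343 -248.63007244]] mid [[ 582.36324733 -295.72605342]]
riser [[ 591.  -207.3]
 [ 528.9 -409. ]
 [ 736.7 -479.7]
 [ 799.9 -280.1]]
roll [[ 660.53835821 -139.12692165]]
pivot [[540.7 278.9  80. ]] [[ 35. 265.]] [[342. 179.]]
grip [[616.4 269.1 103.9]] [[ 42. 184.]] [[360. 185.]]
pin [[677.9 261.1 123.4]] [[ 49. 117.]] [[376. 190.]]
masses [[ 370. -107.  108.]]
ball [[ 362. -476.   50.]]
bigmass [[346. 460. 120.]]
drv [[282. 268.  10.]]
```

{"name": "apply_moves", "arguments": {
  "increments": [
    {"tx":0.333,"ty":0.352,"tz":-0.08,"rz":-9.98,"claw":0.05},
    {"tx":0.333,"ty":0.352,"tz":-0.08,"rz":-9.98,"claw":0.05},
    {"tx":0.333,"ty":0.352,"tz":-0.08,"rz":-9.98,"claw":0.05},
    {"tx":0.333,"ty":0.352,"tz":-0.08,"rz":-9.98,"claw":0.05},
    {"tx":0.333,"ty":0.352,"tz":-0.08,"rz":-9.98,"claw":0.05},
    {"tx":0.333,"ty":0.352,"tz":-0.08,"rz":-9.98,"claw":0.05},
    {"tx":0.333,"ty":0.352,"tz":-0.08,"rz":-9.98,"claw":0.05},
    {"tx":0.333,"ty":0.352,"tz":-0.08,"rz":-9.98,"claw":0.05},
    {"tx":0.333,"ty":0.352,"tz":-0.08,"rz":-9.98,"claw":0.05},
    {"tx":0.333,"ty":0.352,"tz":-0.08,"rz":-9.98,"claw":0.05},
    {"tx":0.333,"ty":0.352,"tz":-0.08,"rz":-9.98,"claw":0.05},
    {"tx":0.333,"ty":0.352,"tz":-0.08,"rz":-9.98,"claw":0.05}
  ]
}}

```text
$.increments[0]: bad value
```

{"name": "apply_moves", "arguments": {
  "increments": [
    {"tx":0.333,"ty":0.352,"tz":-0.08,"rx":0,"ry":0,"rz":-10,"claw":0.05},
    {"tx":0.333,"ty":0.352,"tz":-0.08,"rx":0,"ry":0,"rz":-10,"claw":0.05},
    {"tx":0.333,"ty":0.352,"tz":-0.08,"rx":0,"ry":0,"rz":-10,"claw":0.05},
    {"tx":0.333,"ty":0.352,"tz":-0.08,"rx":0,"ry":0,"rz":-10,"claw":0.05},
    {"tx":0.333,"ty":0.352,"tz":-0.08,"rx":0,"ry":0,"rz":-10,"claw":0.05},
    {"tx":0.333,"ty":0.352,"tz":-0.08,"rx":0,"ry":0,"rz":-10,"claw":0.05},
    {"tx":0.333,"ty":0.352,"tz":-0.08,"rx":0,"ry":0,"rz":-10,"claw":0.05},
    {"tx":0.333,"ty":0.352,"tz":-0.08,"rx":0,"ry":0,"rz":-10,"claw":0.05},
    {"tx":0.333,"ty":0.352,"tz":-0.08,"rx":0,"ry":0,"rz":-10,"claw":0.05},
    {"tx":0.333,"ty":0.352,"tz":-0.08,"rx":0,"ry":0,"rz":-10,"claw":0.05},
    {"tx":0.333,"ty":0.352,"tz":-0.08,"rx":0,"ry":0,"rz":-10,"claw":0.05},
    {"tx":0.333,"ty":0.352,"tz":-0.08,"rx":0,"ry":0,"rz":-10,"claw":0.05}
  ]
}}

```text
clock: 1.3
eef_pos: [535.8, -264.3, 150.6]
tool_rot: [3.141, 0.001, -0.553]
force: [-1.6, -0.2, 0.4]
width: 50.2
```

{"name": "apply_moves", "arguments": {
  "increments": [
    {"tx":0,"ty":0,"tz":-0.05,"rx":0,"ry":0,"rz":0,"claw":0.05},
    {"tx":0,"ty":0,"tz":-0.1,"rx":0,"ry":0,"rz":0,"claw":0.05},
    {"tx":0,"ty":0,"tz":-0.12,"rx":0,"ry":0,"rz":0,"claw":0.05},
    {"tx":0,"ty":0,"tz":-0.142,"rx":0,"ry":0,"rz":0,"claw":0.05},
    {"tx":0,"ty":0,"tz":-0.142,"rx":0,"ry":0,"rz":0,"claw":0.05},
    {"tx":0,"ty":0,"tz":-0.142,"rx":0,"ry":0,"rz":0,"claw":0.0},
    {"tx":0,"ty":0,"tz":-0.142,"rx":0,"ry":0,"rz":0,"claw":0.0},
    {"tx":0,"ty":0,"tz":-0.142,"rx":0,"ry":0,"rz":0,"claw":0.0},
    {"tx":0,"ty":0,"tz":-0.142,"rx":0,"ry":0,"rz":0,"claw":0.0},
    {"tx":0,"ty":0,"tz":-0.142,"rx":0,"ry":0,"rz":0,"claw":0.0}
  ]
}}

```text
clock: 2.3
eef_pos: [536.3, -266.1, 10.3]
tool_rot: [-3.141, -0.002, -0.556]
force: [0.4, 0.2, 1.3]
width: 11.5
```

{"name": "apply_moves", "arguments": {
  "increments": [
    {"tx":-0.01,"ty":0.006,"tz":0,"rx":0,"ry":0,"rz":0,"claw":0.0},
    {"tx":-0.02,"ty":0.012,"tz":0,"rx":0,"ry":0,"rz":0,"claw":0.0},
    {"tx":-0.03,"ty":0.018,"tz":0,"rx":0,"ry":0,"rz":0,"claw":0.0},
    {"tx":-0.04,"ty":0.025,"tz":0,"rx":0,"ry":0,"rz":0,"claw":0.0},
    {"tx":-0.05,"ty":0.031,"tz":0,"rx":0,"ry":0,"rz":0,"claw":0.0},
    {"tx":-0.06,"ty":0.037,"tz":0,"rx":0,"ry":0,"rz":0,"claw":0.0},
    {"tx":-0.07,"ty":0.043,"tz":0,"rx":0,"ry":0,"rz":0,"claw":0.0},
    {"tx":-0.08,"ty":0.05,"tz":0,"rx":0,"ry":0,"rz":0,"claw":0.0},
    {"tx":-0.09,"ty":0.056,"tz":0,"rx":0,"ry":0,"rz":0,"claw":0.0},
    {"tx":-0.1,"ty":0.062,"tz":0,"rx":0,"ry":0,"rz":0,"claw":0.0},
    {"tx":-0.104,"ty":0.064,"tz":0,"rx":0,"ry":0,"rz":0,"claw":0.0},
    {"tx":-0.104,"ty":0.064,"tz":0,"rx":0,"ry":0,"rz":0,"claw":0.0}
  ]
}}

```text
clock: 3.5
eef_pos: [431.9, -201.8, 9.8]
tool_rot: [3.141, -0.001, -0.556]
force: [-0.2, -0.2, 2.8]
width: 11.8
```

{"name": "apply_moves", "arguments": {
  "increments": [
    {"tx":0,"ty":0,"tz":0,"rx":0,"ry":0,"rz":0,"claw":0.05},
    {"tx":0,"ty":0,"tz":0,"rx":0,"ry":0,"rz":0,"claw":0.05},
    {"tx":0,"ty":0,"tz":0,"rx":0,"ry":0,"rz":0,"claw":0.05},
    {"tx":0,"ty":0,"tz":0.05,"rx":0,"ry":0,"rz":0,"claw":0.07},
    {"tx":0,"ty":0,"tz":0.1,"rx":0,"ry":0,"rz":0,"claw":0.08},
    {"tx":0,"ty":-0.1,"tz":0.14,"rx":0,"ry":0,"rz":0,"claw":0.08},
    {"tx":0,"ty":-0.1,"tz":0.14,"rx":0,"ry":0,"rz":0,"claw":0.08},
    {"tx":0,"ty":-0.1,"tz":0.14,"rx":0,"ry":0,"rz":0,"claw":0.08}
  ]
}}

```text
clock: 4.3
eef_pos: [432.1, -309.3, 152.3]
tool_rot: [3.137, -0.009, -0.562]
force: [-0.1, -0.0, 0.2]
width: 80.0
```

```bash
python3 - <<'E'
from h import *
a=get_image("top")[:,:,::-1]; b=get_image("scene")[:,:,::-1]
np.savez("im1",a=a,b=b)
c=cv2.resize(a[130:270,290:450],None,fx=3.,fy=3.); d=cv2.resize(b[200:340,130:330],None,fx=2,fy=3.)
cv2.imwrite("pics/c2.png",cv2.resize(np.hstack([c,cv2.resize(b[200:340,160:320],None,fx=2,fy=3)]),(800,420)))
E
```

```text
(no output)
```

View pics/c2.png

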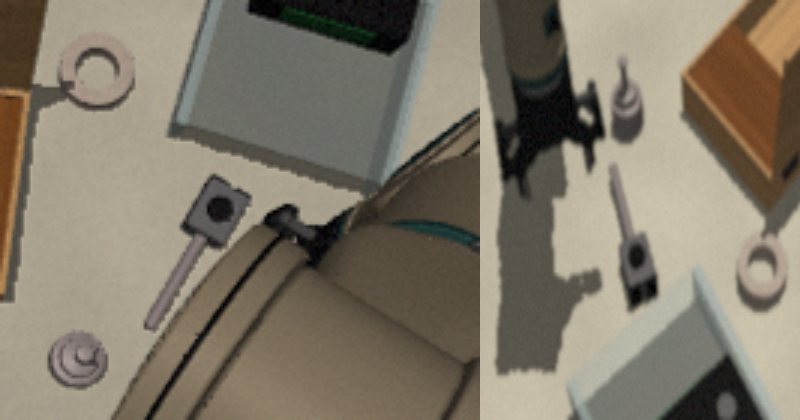

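```bash
python3 - <<'E'
from h import *
f=lambda L,z: top.pt(np.array(L)/3+[290,130],z)[:,:2]
k=f([(221,209)],48)[0];t=f([(150,324)],22)[0];print(k,t,np.hypot(*(k-t)),np.arctan2(*(k-t)[::-1]))
b=sc.pt([(160+157/2*160/160,200+257/3)],48);print(b)
print("top face",f([(213,176),(251,193),(228,248),(187,225)],40),f([(213,176),(251,193),(228,248),(187,225)],40).mean(0))
h=f([(213,176),(251,193),(228,248),(187,225)],40);print([np.arctan2(*(a-b)[::-1]) for a,b in((h[0],h[3]),(h[1],h[2]))])
print(read_state()['qpos'])
E
```

```text
[ 514.48974217 -254.8535679 ] [ 405.19000804 -186.97474291] 128.66221964263926 -0.5557421031550391
[[ 522.11632087 -256.81701332   48.        ]]
top face [[ 549.07516724 -250.00034408]
 [ 532.10424823 -286.80173961]
 [ 477.44537959 -262.06969798]
 [ 500.10420398 -222.79409958]] [ 514.68224976 -255.41647031]
[np.float64(-0.5071009043680067), np.float64(-0.42491433176229126)]
[ 0.31065644  0.5961675   0.37520688  1.94937616 -0.34271615  0.65586146
 -1.22918182]
```

{"name": "apply_moves", "arguments": {
  "increments": [
    {"tx":0.042,"ty":0.054,"tz":0,"rx":0,"ry":0,"rz":0,"claw":0.08},
    {"tx":0.084,"ty":0.054,"tz":0,"rx":0,"ry":0,"rz":0,"claw":0.08},
    {"tx":0.084,"ty":0.054,"tz":-0.03,"rx":0,"ry":0,"rz":0,"claw":0.08},
    {"tx":0.084,"ty":0.054,"tz":-0.07,"rx":0,"ry":0,"rz":0,"claw":0.08},
    {"tx":0.084,"ty":0.054,"tz":-0.11,"rx":0,"ry":0,"rz":0,"claw":0.08},
    {"tx":0.084,"ty":0.054,"tz":-0.142,"rx":0,"ry":0,"rz":0,"claw":0.08},
    {"tx":0.084,"ty":0.054,"tz":-0.142,"rx":0,"ry":0,"rz":0,"claw":0.08},
    {"tx":0.084,"ty":0.054,"tz":-0.142,"rx":0,"ry":0,"rz":0,"claw":0.03},
    {"tx":0.084,"ty":0.054,"tz":-0.142,"rx":0,"ry":0,"rz":0,"claw":0.03},
    {"tx":0.084,"ty":0.054,"tz":-0.142,"rx":0,"ry":0,"rz":0,"claw":0.03},
    {"tx":0.084,"ty":0.054,"tz":-0.142,"rx":0,"ry":0,"rz":0,"claw":0.03}
  ]
}}

```text
clock: 5.5
eef_pos: [516.5, -248.6, 9.4]
tool_rot: [-3.142, -0.003, -0.556]
force: [-1.6, -0.8, 6.5]
width: 43.0
```

{"name": "apply_moves", "arguments": {
  "increments": [
    {"tx":0,"ty":0,"tz":0.02,"rx":0,"ry":0,"rz":0,"claw":0.03},
    {"tx":0,"ty":0,"tz":0.05,"rx":0,"ry":0,"rz":0,"claw":0.03},
    {"tx":0,"ty":0,"tz":0.09,"rx":0,"ry":0,"rz":0,"claw":0.03},
    {"tx":0,"ty":0,"tz":0.13,"rx":0,"ry":0,"rz":0,"claw":0.03},
    {"tx":0,"ty":0.02,"tz":0.16,"rx":0,"ry":0,"rz":1,"claw":0.03},
    {"tx":0,"ty":0.05,"tz":0.18,"rx":0,"ry":0,"rz":2,"claw":0.03},
    {"tx":0,"ty":0.08,"tz":0.18,"rx":0,"ry":0,"rz":3.5,"claw":0.03},
    {"tx":0,"ty":0.11,"tz":0.18,"rx":0,"ry":0,"rz":5,"claw":0.03},
    {"tx":0,"ty":0.14,"tz":0.18,"rx":0,"ry":0,"rz":6.5,"claw":0.03},
    {"tx":0,"ty":0.17,"tz":0.18,"rx":0,"ry":0,"rz":8,"claw":0.03},
    {"tx":0,"ty":0.2,"tz":0.18,"rx":0,"ry":0,"rz":9.5,"claw":0.03},
    {"tx":0,"ty":0.23,"tz":0.18,"rx":0,"ry":0,"rz":11,"claw":0.03}
  ]
}}

```text
clock: 6.7
eef_pos: [515.1, -16.1, 188.0]
tool_rot: [-3.142, -0.001, 0.41]
force: [0.4, -0.0, -3.0]
width: 43.1
```

{"name": "apply_moves", "arguments": {
  "increments": [
    {"tx":0.003,"ty":0.03,"tz":0,"rx":0,"ry":0,"rz":1.5,"claw":0.03},
    {"tx":0.006,"ty":0.06,"tz":0,"rx":0,"ry":0,"rz":3,"claw":0.03},
    {"tx":0.01,"ty":0.09,"tz":0,"rx":0,"ry":0,"rz":4.5,"claw":0.03},
    {"tx":0.013,"ty":0.12,"tz":0,"rx":0,"ry":0,"rz":6,"claw":0.03},
    {"tx":0.016,"ty":0.15,"tz":0,"rx":0,"ry":0,"rz":7.5,"claw":0.03},
    {"tx":0.02,"ty":0.18,"tz":0,"rx":0,"ry":0,"rz":9,"claw":0.03},
    {"tx":0.022,"ty":0.2,"tz":0,"rx":0,"ry":0,"rz":10.5,"claw":0.03},
    {"tx":0.024,"ty":0.219,"tz":0,"rx":0,"ry":0,"rz":11.9,"claw":0.03},
    {"tx":0.024,"ty":0.219,"tz":0,"rx":0,"ry":0,"rz":11.9,"claw":0.03},
    {"tx":0.024,"ty":0.219,"tz":0,"rx":0,"ry":0,"rz":11.9,"claw":0.03}
  ]
}}

```text
clock: 7.7
eef_pos: [539.0, 200.9, 187.5]
tool_rot: [-3.141, 0.001, 1.441]
force: [-0.2, 0.1, -3.5]
width: 43.0
```

```bash
python3 - <<'E'
from h import *
s=read_state();print(s['eef_pos'],s['tool_rot'],s['force'])
a=get_image("top")[:,:,::-1]; b=get_image("scene")[:,:,::-1]
c=cv2.resize(a[90:250,160:320],None,fx=2.5,fy=2.5); d=cv2.resize(b[150:310,240:400],None,fx=2.5,fy=2.5)
cv2.imwrite("pics/c3.png",np.hstack([c,d]))
E
```

```text
[539.02364001 200.92316442 187.4678366 ] [-3.14132508e+00  7.47190041e-04  1.44115209e+00] [-0.16431533  0.12930414 -3.50010561]
```

View pics/c3.png

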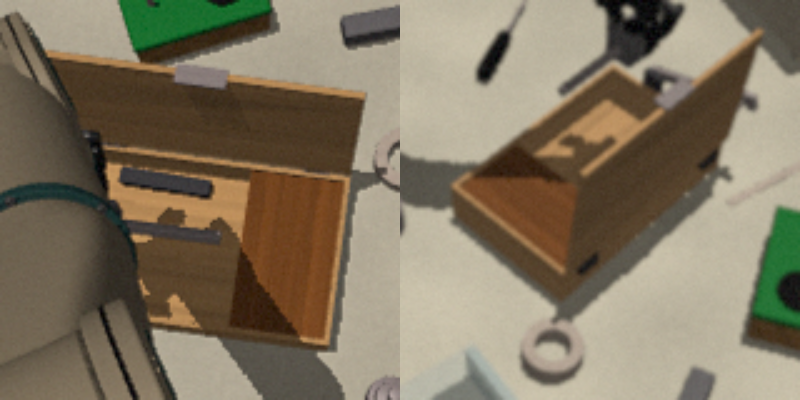

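```bash
python3 - <<'E'
from h import *
o=np.array([547.8,100.5]);y=-.129
def loc(w): c,s=np.cos(y),np.sin(y);d=w[:2]-o;return np.array([c*d[0]+s*d[1],-s*d[0]+c*d[1],w[2]])
for z in(190,200,210):
  w=top.pt([(160+220/2.5,90+238.5/2.5)],z)[0];print(z,loc(w).round(1))
  w=sc.pt([(240+164/2.5,150+90/2.5)],z)[0];print('  sc',loc(w).round(1))
print(loc(np.array([539,200.9,0])))
E
```

```text
190 [-20.9 -31.4 190. ]
  sc [-25.6 -21.2 190. ]
200 [-23.1 -32.4 200. ]
  sc [-19.1 -28.7 200. ]
210 [-25.3 -33.4 210. ]
  sc [-12.7 -36.2 210. ]
[-21.6425897   98.43372548   0.        ]
```

{"name": "apply_moves", "arguments": {
  "increments": [
    {"tx":0,"ty":0,"tz":-0.04,"rx":0,"ry":0,"rz":0,"claw":0.03},
    {"tx":0,"ty":0,"tz":-0.08,"rx":0,"ry":0,"rz":0,"claw":0.03},
    {"tx":0,"ty":0,"tz":-0.12,"rx":0,"ry":0,"rz":0,"claw":0.03},
    {"tx":0,"ty":0,"tz":-0.145,"rx":0,"ry":0,"rz":0,"claw":0.03},
    {"tx":0,"ty":0,"tz":-0.16,"rx":0,"ry":0,"rz":0,"claw":0.03},
    {"tx":0,"ty":0,"tz":-0.167,"rx":0,"ry":0,"rz":0,"claw":0.03},
    {"tx":0,"ty":0,"tz":-0.17,"rx":0,"ry":0,"rz":0,"claw":0.03},
    {"tx":0,"ty":0,"tz":-0.17,"rx":0,"ry":0,"rz":0,"claw":0.03}
  ]
}}

```text
clock: 8.6
eef_pos: [540.3, 201.4, 18.1]
tool_rot: [3.14, -0.001, 1.442]
force: [0.5, 0.9, -2.9]
width: 43.3
```

Still hanging free, about 2.5 mm above the floor. Now push the rod home.

{"name": "apply_moves", "arguments": {
  "increments": [
    {"tx":-0.0013,"ty":-0.01,"tz":0,"rx":0,"ry":0,"rz":0,"claw":0.03},
    {"tx":-0.0026,"ty":-0.02,"tz":0,"rx":0,"ry":0,"rz":0,"claw":0.03},
    {"tx":-0.0045,"ty":-0.035,"tz":0,"rx":0,"ry":0,"rz":0,"claw":0.03},
    {"tx":-0.0065,"ty":-0.05,"tz":0,"rx":0,"ry":0,"rz":0,"claw":0.03},
    {"tx":-0.0085,"ty":-0.065,"tz":0,"rx":0,"ry":0,"rz":0,"claw":0.03},
    {"tx":-0.0104,"ty":-0.08,"tz":0,"rx":0,"ry":0,"rz":0,"claw":0.03},
    {"tx":-0.012,"ty":-0.092,"tz":0,"rx":0,"ry":0,"rz":0,"claw":0.03},
    {"tx":-0.0133,"ty":-0.102,"tz":0,"rx":0,"ry":0,"rz":0,"claw":0.03},
    {"tx":-0.0133,"ty":-0.102,"tz":0,"rx":0,"ry":0,"rz":0,"claw":0.03},
    {"tx":-0.0133,"ty":-0.102,"tz":-0.002,"rx":0,"ry":0,"rz":0,"claw":0.03},
    {"tx":-0.0133,"ty":-0.102,"tz":-0.002,"rx":0,"ry":0,"rz":0,"claw":0.03}
  ]
}}

```text
clock: 9.7
eef_pos: [526.7, 100.0, 15.4]
tool_rot: [3.141, -0.001, 1.443]
force: [0.3, -2.1, -0.8]
width: 43.5
```

{"name": "apply_moves", "arguments": {
  "increments": [
    {"tx":0,"ty":0,"tz":0,"rx":0,"ry":0,"rz":0,"claw":0.065},
    {"tx":0,"ty":0,"tz":0,"rx":0,"ry":0,"rz":0,"claw":0.065},
    {"tx":0,"ty":0,"tz":0,"rx":0,"ry":0,"rz":0,"claw":0.065},
    {"tx":0,"ty":0,"tz":0,"rx":0,"ry":0,"rz":0,"claw":0.065},
    {"tx":0,"ty":0,"tz":0.03,"rx":0,"ry":0,"rz":0,"claw":0.065},
    {"tx":0,"ty":0,"tz":0.07,"rx":0,"ry":0,"rz":0,"claw":0.065},
    {"tx":0,"ty":0,"tz":0.12,"rx":0,"ry":0,"rz":0,"claw":0.065},
    {"tx":0,"ty":0,"tz":0.17,"rx":0,"ry":0,"rz":0,"claw":0.065},
    {"tx":0,"ty":0.03,"tz":0.21,"rx":0,"ry":0,"rz":1.5,"claw":0.06},
    {"tx":0,"ty":0.06,"tz":0.21,"rx":0,"ry":0,"rz":3,"claw":0.06},
    {"tx":0,"ty":0.09,"tz":0.21,"rx":0,"ry":0,"rz":4.5,"claw":0.06},
    {"tx":0,"ty":0.12,"tz":0.21,"rx":0,"ry":0,"rz":6,"claw":0.06}
  ]
}}

```text
clock: 10.9
eef_pos: [526.2, 220.4, 226.0]
tool_rot: [3.14, 0.0, 1.971]
force: [-0.2, 0.3, -0.4]
width: 60.1
```

{"name": "apply_moves", "arguments": {
  "increments": [
    {"tx":0,"ty":0.053,"tz":0,"rx":0,"ry":0,"rz":12,"claw":0.06},
    {"tx":0,"ty":0.053,"tz":0,"rx":0,"ry":0,"rz":12,"claw":0.06},
    {"tx":0,"ty":0.053,"tz":0,"rx":0,"ry":0,"rz":12,"claw":0.06},
    {"tx":0,"ty":0.053,"tz":0,"rx":0,"ry":0,"rz":12,"claw":0.06},
    {"tx":0,"ty":0.053,"tz":0,"rx":0,"ry":0,"rz":12,"claw":0.06},
    {"tx":0,"ty":0.053,"tz":0,"rx":0,"ry":0,"rz":12,"claw":0.06},
    {"tx":0,"ty":0.053,"tz":0,"rx":0,"ry":0,"rz":12,"claw":0.06},
    {"tx":0,"ty":0.053,"tz":0,"rx":0,"ry":0,"rz":12,"claw":0.06},
    {"tx":0,"ty":0.053,"tz":0,"rx":0,"ry":0,"rz":12,"claw":0.06}
  ]
}}

```text
clock: 11.8
eef_pos: [526.1, 272.1, 225.2]
tool_rot: [-3.141, -0.0, 3.01]
force: [-0.1, 0.2, -0.1]
width: 60.3
```

```bash
python3 - <<'E'
from h import *
s=read_state();print(s['eef_pos'],s['tool_rot'],s['qpos'].round(3))
a=get_image("top")[:,:,::-1]; b=get_image("scene")[:,:,::-1]
c=cv2.resize(a[90:250,160:320],None,fx=2.5,fy=2.5); d=cv2.resize(b[120:280,240:400],None,fx=2.5,fy=2.5)
cv2.imwrite("pics/c4.png",np.hstack([c,d]))
E
```

```text
[526.13425871 272.10896782 225.16026079] [-3.14142410e+00 -4.37341861e-04  3.00959996e+00] [-0.15   0.612 -0.604  1.68   0.404  0.978  0.541]
```

View pics/c4.png

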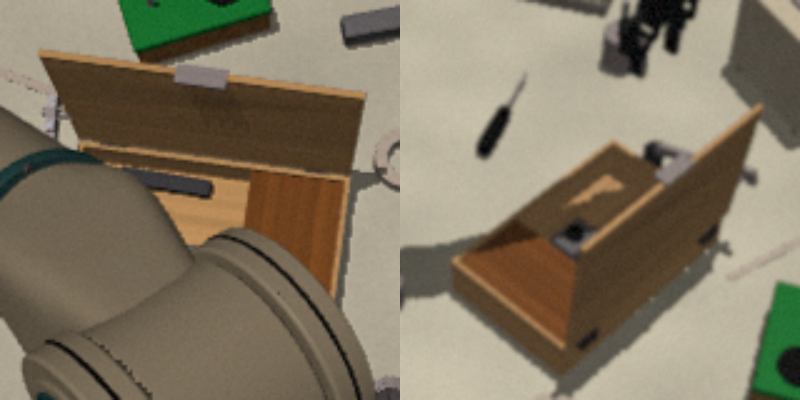

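```bash
python3 - <<'E'
from h import *
o=np.array([547.8,100.5]);y=-.129
w=sc.pt([(310,212)],54)[0];c,s=np.cos(y),np.sin(y);d=w[:2]-o;print(c*d[0]+s*d[1],-s*d[0]+c*d[1])
E
```

```text
-19.651505014144842 0.5793189310866631
```

{"name": "apply_moves", "arguments": {
  "increments": [
    {"tx":0.014,"ty":0,"tz":0,"rx":-0.18,"ry":-1.42,"rz":0,"claw":0.06},
    {"tx":0.028,"ty":0,"tz":0,"rx":-0.37,"ry":-2.84,"rz":0,"claw":0.06},
    {"tx":0.042,"ty":0.001,"tz":-0.01,"rx":-0.55,"ry":-4.26,"rz":0,"claw":0.06},
    {"tx":0.057,"ty":0.001,"tz":-0.03,"rx":-0.74,"ry":-5.68,"rz":0,"claw":0.06},
    {"tx":0.057,"ty":0.001,"tz":-0.059,"rx":-0.74,"ry":-5.68,"rz":0,"claw":0.06},
    {"tx":0.057,"ty":0.001,"tz":-0.059,"rx":-0.74,"ry":-5.68,"rz":0,"claw":0.06},
    {"tx":0.057,"ty":0.001,"tz":-0.059,"rx":-0.74,"ry":-5.68,"rz":0,"claw":0.06}
  ]
}}

```text
clock: 12.6
eef_pos: [582.9, 273.8, 166.5]
tool_rot: [-3.14, 0.499, 3.015]
force: [-0.7, -0.4, 1.1]
width: 59.7
```

```bash
python3 - <<'E'
from h import *
s=read_state();print(s['eef_pos'],s['tool_rot'],s['qpos'].round(3)); M=R.from_euler("xyz",s['tool_rot']).as_matrix();print(M.round(3))
t=np.array([616.4,269.1,103.9])+19*M[:,2];print("TCP goal",t,"delta",t-s['eef_pos'])
a=get_image("top")[:,:,::-1]; b=get_image("scene")[:,:,::-1]
c=cv2.resize(a[90:220,140:270],None,fx=3,fy=3); d=cv2.resize(b[130:260,290:420],None,fx=3,fy=3)
cv2.imwrite("pics/c5.png",np.hstack([c,d]))
E
```

```text
[582.93688988 273.83503556 166.47629781] [-3.13951332  0.49911445  3.0147836 ] [-0.598  0.593 -0.108  2.002  1.176  0.45  -0.293]
[[-0.871  0.127  0.475]
 [ 0.111  0.992 -0.063]
 [-0.479 -0.002 -0.878]]
TCP goal [625.41627713 267.91065905  87.21790736] delta [ 42.47938725  -5.92437651 -79.25839045]
```

View pics/c5.png

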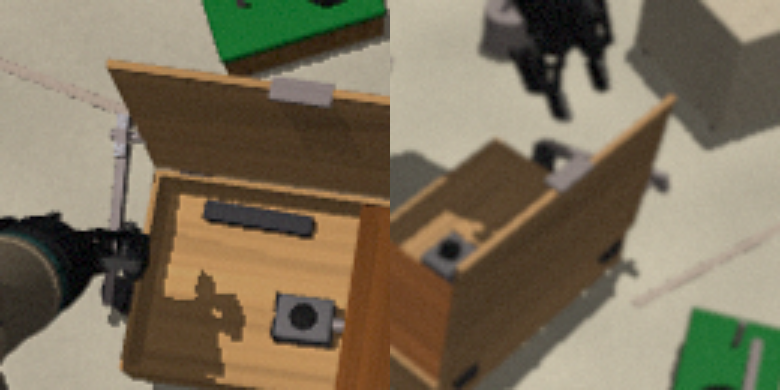

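{"name": "apply_moves", "arguments": {
  "increments": [
    {"tx":0.012,"ty":-0.002,"tz":-0.022,"rx":0,"ry":0,"rz":0,"claw":0.06},
    {"tx":0.024,"ty":-0.004,"tz":-0.044,"rx":0,"ry":0,"rz":0,"claw":0.06},
    {"tx":0.034,"ty":-0.005,"tz":-0.063,"rx":0,"ry":0,"rz":0,"claw":0.06},
    {"tx":0.042,"ty":-0.006,"tz":-0.079,"rx":0,"ry":0,"rz":0,"claw":0.06},
    {"tx":0.042,"ty":-0.006,"tz":-0.079,"rx":0,"ry":0,"rz":0,"claw":0.06},
    {"tx":0.042,"ty":-0.006,"tz":-0.079,"rx":0,"ry":0,"rz":0,"claw":0.0},
    {"tx":0.042,"ty":-0.006,"tz":-0.079,"rx":0,"ry":0,"rz":0,"claw":0.0},
    {"tx":0.042,"ty":-0.006,"tz":-0.079,"rx":0,"ry":0,"rz":0,"claw":0.0},
    {"tx":0.042,"ty":-0.006,"tz":-0.079,"rx":0,"ry":0,"rz":0,"claw":0.0},
    {"tx":0.042,"ty":-0.006,"tz":-0.079,"rx":0,"ry":0,"rz":0,"claw":0.0}
  ]
}}

```text
clock: 13.7
eef_pos: [625.8, 270.6, 88.9]
tool_rot: [3.137, 0.501, 3.013]
force: [1.1, 4.8, 3.1]
width: 9.1
```

```bash
python3 - <<'E'
import numpy as np
c,s=np.cos(.129),-np.sin(.129)
def tcp(th,L):
    p=.304+th; x=80*np.cos(p)+19*np.sin(L); z=80*np.sin(p)-19*np.cos(L); return np.array([x*c,x*s,z])
b=tcp(0,.5)
for th in np.arange(.1,1.25,.1):
    L=.5+max(0,th-.3)*.45
    print(round(th,2),round(L,3),(tcp(th,L)-b).round(1), "rx,ry",(-(L-.5)*180/np.pi/5*np.array([.1286,.9917])).round(2))
E
```

```text
0.1 0.5 [-2.7  0.4  7.5] rx,ry [-0. -0.]
0.2 0.5 [-6.2  0.8 14.7] rx,ry [-0. -0.]
0.3 0.5 [-10.4   1.3  21.5] rx,ry [-0. -0.]
0.4 0.545 [-14.5   1.9  28.3] rx,ry [-0.07 -0.51]
0.5 0.59 [-19.2   2.5  34.6] rx,ry [-0.13 -1.02]
0.6 0.635 [-24.5   3.2  40.3] rx,ry [-0.2  -1.53]
0.7 0.68 [-30.3   3.9  45.4] rx,ry [-0.27 -2.05]
0.8 0.725 [-36.5   4.7  49.9] rx,ry [-0.33 -2.56]
0.9 0.77 [-43.2   5.6  53.8] rx,ry [-0.4  -3.07]
1.0 0.815 [-50.1   6.5  56.9] rx,ry [-0.46 -3.58]
1.1 0.86 [-57.3   7.4  59.2] rx,ry [-0.53 -4.09]
1.2 0.905 [-64.6   8.4  60.8] rx,ry [-0.6 -4.6]
```

{"name": "apply_moves", "arguments": {
  "increments": [
    {"tx":-0.001,"ty":0.002,"tz":0.0035,"rx":0,"ry":0,"rz":0,"claw":0.0},
    {"tx":-0.0027,"ty":0.002,"tz":0.0075,"rx":0,"ry":0,"rz":0,"claw":0.0},
    {"tx":-0.0045,"ty":0.003,"tz":0.011,"rx":0,"ry":0,"rz":0,"claw":0.0},
    {"tx":-0.0062,"ty":0.003,"tz":0.0147,"rx":0,"ry":0,"rz":0,"claw":0.0},
    {"tx":-0.0083,"ty":0.003,"tz":0.018,"rx":0,"ry":0,"rz":0,"claw":0.0},
    {"tx":-0.0104,"ty":0.003,"tz":0.0215,"rx":0,"ry":0,"rz":0,"claw":0.0},
    {"tx":-0.0125,"ty":0.0035,"tz":0.025,"rx":-0.03,"ry":-0.25,"rz":0,"claw":0.0},
    {"tx":-0.0145,"ty":0.004,"tz":0.0283,"rx":-0.07,"ry":-0.51,"rz":0,"claw":0.0},
    {"tx":-0.0168,"ty":0.0042,"tz":0.0315,"rx":-0.1,"ry":-0.76,"rz":0,"claw":0.0},
    {"tx":-0.0192,"ty":0.0045,"tz":0.0346,"rx":-0.13,"ry":-1.02,"rz":0,"claw":0.0},
    {"tx":-0.0192,"ty":0.0045,"tz":0.0346,"rx":-0.13,"ry":-1.02,"rz":0,"claw":0.0}
  ]
}}

```text
clock: 14.8
eef_pos: [605.0, 273.4, 121.4]
tool_rot: [-3.141, 0.589, 3.016]
force: [2.3, 3.1, -6.2]
width: 8.7
```

```bash
python3 - <<'E'
from h import *
s=read_state();print(s['eef_pos'],s['tool_rot'],s['qpos'].round(3),s['force'])
E
```

```text
[605.01591251 273.3521246  121.35555119] [-3.14138516  0.58860731  3.0159064 ] [-0.713  0.699  0.049  2.046  1.653  0.383 -0.812] [ 2.27240731  3.05675206 -6.17459994]
```

{"name": "apply_moves", "arguments": {
  "increments": [
    {"tx":-0.0026,"ty":0.0003,"tz":0.003,"rx":-0.03,"ry":-0.25,"rz":0,"claw":0.0},
    {"tx":-0.0053,"ty":0.0007,"tz":0.0057,"rx":-0.07,"ry":-0.51,"rz":0,"claw":0.0},
    {"tx":-0.008,"ty":0.001,"tz":0.0084,"rx":-0.1,"ry":-0.77,"rz":0,"claw":0.0},
    {"tx":-0.0111,"ty":0.0014,"tz":0.0108,"rx":-0.14,"ry":-1.03,"rz":0,"claw":0.0},
    {"tx":-0.014,"ty":0.0018,"tz":0.0132,"rx":-0.17,"ry":-1.28,"rz":0,"claw":0.0},
    {"tx":-0.0173,"ty":0.0022,"tz":0.0153,"rx":-0.2,"ry":-1.54,"rz":0,"claw":0.0},
    {"tx":-0.0206,"ty":0.0026,"tz":0.0173,"rx":-0.23,"ry":-1.8,"rz":0,"claw":0.0},
    {"tx":-0.024,"ty":0.0031,"tz":0.0192,"rx":-0.27,"ry":-2.05,"rz":0,"claw":0.0},
    {"tx":-0.0275,"ty":0.0036,"tz":0.0208,"rx":-0.3,"ry":-2.3,"rz":0,"claw":0.0},
    {"tx":-0.0309,"ty":0.004,"tz":0.0223,"rx":-0.33,"ry":-2.56,"rz":0,"claw":0.0},
    {"tx":-0.0309,"ty":0.004,"tz":0.0223,"rx":-0.33,"ry":-2.56,"rz":0,"claw":0.0}
  ]
}}

```text
clock: 15.9
eef_pos: [573.4, 277.6, 142.4]
tool_rot: [-3.14, 0.811, 3.018]
force: [1.7, 5.2, -7.7]
width: 8.5
```

```bash
python3 - <<'E'
from h import *
s=read_state();print(s['eef_pos'],s['tool_rot'],s['qpos'].round(3),s['force'])
g=s['eef_pos']-19*R.from_euler("xyz",s['tool_rot']).as_matrix()[:,2]; d=g-[540.7,278.9,80]; h=d[0]*.9917-d[1]*.1286; print(d,np.hypot(h,d[2]),"stay",np.arctan2(d[2],h)-.304)
E
```

```text
[573.41785448 277.58681167 142.38701872] [-3.14027824  0.81103554  3.01772819] [-0.796  0.717 -0.046  2.219  1.988  0.735 -1.291] [ 1.71336558  5.15886654 -7.70190156]
[19.05147273  0.41346801 75.47322014] 77.78919653118622 stay 1.0221685039397395
```

{"name": "apply_moves", "arguments": {
  "increments": [
    {"tx":-0.0036,"ty":0.0005,"tz":0.0012,"rx":-0.03,"ry":-0.25,"rz":0,"claw":0.0},
    {"tx":-0.0072,"ty":0.0009,"tz":0.0023,"rx":-0.07,"ry":-0.5,"rz":0,"claw":0.0},
    {"tx":-0.0108,"ty":0.0014,"tz":0.0032,"rx":-0.1,"ry":-0.75,"rz":0,"claw":0.0},
    {"tx":-0.0145,"ty":0.0019,"tz":0.0039,"rx":-0.14,"ry":-1.02,"rz":0,"claw":0.0},
    {"tx":-0.0145,"ty":0.0019,"tz":0.0039,"rx":-0.14,"ry":-1.02,"rz":0,"claw":0.0},
    {"tx":-0.0145,"ty":0.0019,"tz":0.0039,"rx":-0.14,"ry":-1.02,"rz":0,"claw":0.0},
    {"tx":-0.0145,"ty":0.0019,"tz":0.0039,"rx":-0.14,"ry":-1.02,"rz":0,"claw":0.04},
    {"tx":-0.0145,"ty":0.0019,"tz":0.0039,"rx":-0.14,"ry":-1.02,"rz":0,"claw":0.04},
    {"tx":-0.0145,"ty":0.0019,"tz":0.0039,"rx":-0.14,"ry":-1.02,"rz":0,"claw":0.04},
    {"tx":-0.0145,"ty":0.0019,"tz":0.0039,"rx":-0.14,"ry":-1.02,"rz":0,"claw":0.04}
  ]
}}

```text
clock: 16.9
eef_pos: [560.9, 277.2, 148.7]
tool_rot: [-3.14, 0.906, 3.014]
force: [0.2, -0.2, 1.2]
width: 40.3
```

```bash
python3 - <<'E'
from h import *
s=read_state();print(s['eef_pos'],s['tool_rot'],s['qpos'].round(3),s['force'])
M=R.from_euler("xyz",s['tool_rot']).as_matrix();g=s['eef_pos']-19*M[:,2]; d=g-[540.7,278.9,80]; h=d[0]*.9917-d[1]*.1286; print("stay",np.arctan2(d[2],h)-.304); print("retract110",-110*M[:,2])
E
```

```text
[560.87432183 277.23324135 148.67643802] [-3.13987813  0.90556672  3.0135225 ] [-0.851  0.752 -0.06   2.278  2.024  0.888 -1.417] [ 0.23841586 -0.19533713  1.22169624]
stay 1.2013156897406927
retract110 [-85.81225846  11.24062622  67.89627839]
```

{"name": "apply_moves", "arguments": {
  "increments": [
    {"tx":-0.02,"ty":0.0026,"tz":0.016,"rx":0,"ry":0,"rz":0,"claw":0.04},
    {"tx":-0.05,"ty":0.0065,"tz":0.04,"rx":0,"ry":0,"rz":0,"claw":0.04},
    {"tx":-0.086,"ty":0.011,"tz":0.068,"rx":0,"ry":0,"rz":0,"claw":0.04},
    {"tx":-0.086,"ty":0.0,"tz":0.09,"rx":0.22,"ry":1.7,"rz":0,"claw":0.0},
    {"tx":-0.086,"ty":-0.02,"tz":0.12,"rx":0.44,"ry":3.4,"rz":0,"claw":0.0},
    {"tx":-0.086,"ty":-0.04,"tz":0.15,"rx":0.66,"ry":5.1,"rz":0,"claw":0.0},
    {"tx":-0.086,"ty":-0.07,"tz":0.175,"rx":0.88,"ry":6.8,"rz":0,"claw":0.0},
    {"tx":-0.086,"ty":-0.1,"tz":0.185,"rx":1.1,"ry":8.5,"rz":0,"claw":0.0},
    {"tx":-0.086,"ty":-0.13,"tz":0.19,"rx":1.335,"ry":10.29,"rz":0,"claw":0.0},
    {"tx":-0.086,"ty":-0.15,"tz":0.19,"rx":1.335,"ry":10.29,"rz":0,"claw":0.0},
    {"tx":-0.086,"ty":-0.15,"tz":0.19,"rx":1.335,"ry":10.29,"rz":0,"claw":0.0},
    {"tx":-0.086,"ty":-0.15,"tz":0.19,"rx":1.335,"ry":10.29,"rz":0,"claw":0.0}
  ]
}}

```text
clock: 18.1
eef_pos: [474.6, 130.6, 332.0]
tool_rot: [-3.071, 0.266, 2.992]
force: [0.6, 0.2, -0.1]
width: 0.0
```

```bash
python3 - <<'E'
from h import *
s=read_state();print(s['eef_pos'],s['tool_rot'],s['qpos'].round(3),s['force'])
a=get_image("top")[:,:,::-1]; b=get_image("scene")[:,:,::-1]
c=cv2.resize(a[90:220,140:270],None,fx=3,fy=3); d=cv2.resize(b[130:260,270:400],None,fx=3,fy=3)
cv2.imwrite("pics/c6.png",np.hstack([c,d]))
E
```

```text
[474.55600842 130.5896643  331.9599075 ] [-3.0705317   0.26577951  2.99204035] [-0.32   0.197 -0.189  1.977  0.347  0.832  0.692] [ 0.62374208  0.17876672 -0.1128496 ]
```

View pics/c6.png

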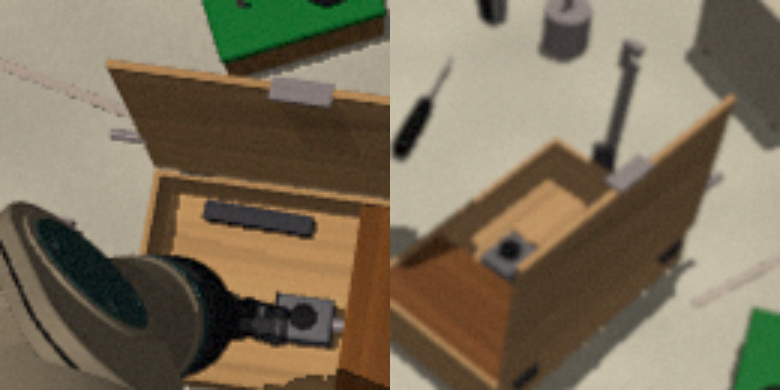

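{"name": "apply_moves", "arguments": {
  "increments": [
    {"tx":0,"ty":0,"tz":0,"rx":0,"ry":0,"rz":0,"claw":0.0}
  ]
}}

```text
clock: 18.3
eef_pos: [475.8, 131.1, 331.0]
tool_rot: [-3.07, 0.271, 2.989]
force: [-1.2, -0.5, -0.4]
width: 0.4
```

```bash
python3 - <<'E'
from h import *
s=read_state();M=R.from_euler("xyz",s['tool_rot']);print(s['eef_pos'],s['tool_rot'])
print((R.from_euler("xyz",[np.pi,0,1.442])*M.inv()).as_rotvec()*180/np.pi/5, T((547.8,100.5),-.129,[(150,0,330)])[0]-s['eef_pos'])
E
```

```text
[475.8222804  131.13936573 330.99737784] [-3.06986504  0.27066476  2.98864368]
[  3.28093036   1.33670421 -17.48640406] [220.73137441 -49.93574314  -0.99737784]
```

{"name": "apply_moves", "arguments": {
  "increments": [
    {"tx":0.0,"ty":0,"tz":0.01,"rx":0.33,"ry":0.13,"rz":-1.75,"claw":0},
    {"tx":0.0,"ty":0,"tz":0.01,"rx":0.66,"ry":0.27,"rz":-3.5,"claw":0},
    {"tx":0.02,"ty":-0.005,"tz":0.01,"rx":0.98,"ry":0.4,"rz":-5.25,"claw":0},
    {"tx":0.05,"ty":-0.012,"tz":0.01,"rx":1.31,"ry":0.53,"rz":-7.0,"claw":0},
    {"tx":0.08,"ty":-0.018,"tz":0.01,"rx":1.64,"ry":0.67,"rz":-8.74,"claw":0},
    {"tx":0.11,"ty":-0.025,"tz":0.01,"rx":1.97,"ry":0.8,"rz":-10.5,"claw":0},
    {"tx":0.14,"ty":-0.032,"tz":0.01,"rx":2.3,"ry":0.94,"rz":-12.24,"claw":0},
    {"tx":0.17,"ty":-0.039,"tz":0.01,"rx":2.62,"ry":1.07,"rz":-14.0,"claw":0},
    {"tx":0.2,"ty":-0.045,"tz":0.01,"rx":2.95,"ry":1.2,"rz":-15.74,"claw":0},
    {"tx":0.22,"ty":-0.05,"tz":0.01,"rx":3.28,"ry":1.34,"rz":-17.49,"claw":0},
    {"tx":0.22,"ty":-0.05,"tz":0.01,"rx":3.28,"ry":1.34,"rz":-17.49,"claw":0},
    {"tx":0.22,"ty":-0.05,"tz":0.01,"rx":3.28,"ry":1.34,"rz":-17.49,"claw":0}
  ]
}}

```text
clock: 19.5
eef_pos: [695.0, 83.5, 338.5]
tool_rot: [-3.139, 0.002, 1.445]
force: [0.3, 0.1, -0.5]
width: -0.1
```

{"name": "apply_moves", "arguments": {
  "increments": [
    {"tx":0.016,"ty":-0.002,"tz":0,"rx":0,"ry":0,"rz":0,"claw":0},
    {"tx":0.016,"ty":-0.002,"tz":-0.03,"rx":0,"ry":0,"rz":0,"claw":0},
    {"tx":0.016,"ty":-0.002,"tz":-0.06,"rx":0,"ry":0,"rz":0,"claw":0},
    {"tx":0.016,"ty":-0.002,"tz":-0.09,"rx":0,"ry":0,"rz":0,"claw":0},
    {"tx":0.016,"ty":-0.002,"tz":-0.11,"rx":0,"ry":0,"rz":0,"claw":0},
    {"tx":0.016,"ty":-0.002,"tz":-0.11,"rx":0,"ry":0,"rz":0,"claw":0}
  ]
}}

```text
clock: 20.1
eef_pos: [708.1, 82.4, 226.9]
tool_rot: [-3.134, 0.001, 1.449]
force: [-0.7, 0.3, -0.6]
width: -0.4
```

```bash
python3 - <<'E'
from h import *
s=read_state();print(s['eef_pos'],s['tool_rot'],s['qpos'].round(3),s['force'])
# path: tip centre against outer face, contact radius
def w(x,z): return T((547.8,100.5),-.129,[(x,0,z)])[0]
for a in [1.6,1.4,1.2,1.0,.8,.6,.4,.3,.2,.1,.0,-.04]:
    r=165 if a>1 else 175
    off=8+15*np.sin(a)   # finger half-thickness when side-on, tip when flat
    x=100-r*np.cos(a)+off*np.sin(a); z=64+r*np.sin(a)+8*np.cos(a)-(0 if a<1.3 else 0)
    print(a,(w(x,z)-s['eef_pos']).round(0), round(x),round(z))
E
```

```text
[708.14326879  82.38907016 226.90263737] [-3.13405774e+00  1.27350193e-03  1.44894326e+00] [-0.204  0.737  0.096  1.311 -0.073  1.104 -0.222] [-0.65377209  0.26709934 -0.62092854]
1.6 [-34.   2.   2.] 128 229
1.4 [-67.   6.   1.] 94 228
1.2 [-100.   10.   -6.] 61 221
1.0 [-138.   15.  -11.] 23 216
0.8 [-169.   19.  -32.] -8 195
0.6 [-195.   23.  -57.] -35 169
0.4 [-216.   25.  -87.] -56 140
0.3 [-223.   26. -104.] -64 123
0.2 [-229.   27. -120.] -69 107
0.1 [-233.   28. -137.] -73 89
0.0 [-235.   28. -155.] -75 72
-0.04 [-235.   28. -162.] -75 65
```

{"name": "apply_moves", "arguments": {
  "increments": [
    {"tx":-0.017,"ty":0.001,"tz":0,"rx":0,"ry":0,"rz":0,"claw":0},
    {"tx":-0.034,"ty":0.002,"tz":0,"rx":0,"ry":0,"rz":0,"claw":0},
    {"tx":-0.05,"ty":0.004,"tz":0,"rx":0,"ry":0,"rz":0,"claw":0},
    {"tx":-0.067,"ty":0.006,"tz":0,"rx":0,"ry":0,"rz":0,"claw":0},
    {"tx":-0.084,"ty":0.008,"tz":-0.002,"rx":0,"ry":0,"rz":0,"claw":0},
    {"tx":-0.1,"ty":0.01,"tz":-0.006,"rx":0,"ry":0,"rz":0,"claw":0},
    {"tx":-0.119,"ty":0.012,"tz":-0.008,"rx":0,"ry":0,"rz":0,"claw":0},
    {"tx":-0.138,"ty":0.015,"tz":-0.012,"rx":0,"ry":0,"rz":0,"claw":0},
    {"tx":-0.154,"ty":0.017,"tz":-0.021,"rx":0,"ry":0,"rz":0,"claw":0},
    {"tx":-0.169,"ty":0.019,"tz":-0.032,"rx":0,"ry":0,"rz":0,"claw":0},
    {"tx":-0.169,"ty":0.019,"tz":-0.032,"rx":0,"ry":0,"rz":0,"claw":0}
  ]
}}

```text
clock: 21.2
eef_pos: [540.5, 100.6, 199.5]
tool_rot: [-3.141, -0.001, 1.449]
force: [0.1, -0.6, 0.1]
width: 0.1
```

```bash
python3 - <<'E'
from h import *
a=get_image("top")[:,:,::-1]; b=get_image("scene")[:,:,::-1]
c=cv2.resize(a[90:250,150:310],None,fx=2.4,fy=2.4); d=cv2.resize(b[130:290,240:400],None,fx=2.4,fy=2.4)
cv2.imwrite("pics/c7.png",np.hstack([c,d]))
E
```

```text
(no output)
```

View pics/c7.png

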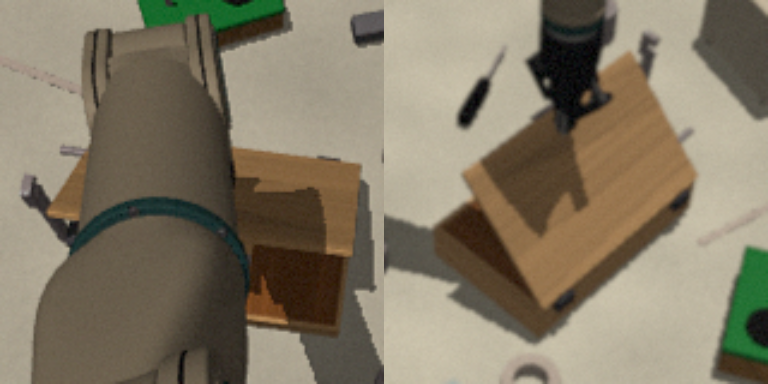

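{"name": "apply_moves", "arguments": {
  "increments": [
    {"tx":-0.014,"ty":0.002,"tz":-0.016,"rx":0,"ry":0,"rz":0,"claw":0},
    {"tx":-0.027,"ty":0.004,"tz":-0.03,"rx":0,"ry":0,"rz":0,"claw":0},
    {"tx":-0.038,"ty":0.005,"tz":-0.045,"rx":0,"ry":0,"rz":0,"claw":0},
    {"tx":-0.048,"ty":0.006,"tz":-0.059,"rx":0,"ry":0,"rz":0,"claw":0},
    {"tx":-0.055,"ty":0.007,"tz":-0.076,"rx":0,"ry":0,"rz":0,"claw":0},
    {"tx":-0.061,"ty":0.008,"tz":-0.092,"rx":0,"ry":0,"rz":0,"claw":0},
    {"tx":-0.065,"ty":0.009,"tz":-0.106,"rx":0,"ry":0,"rz":0,"claw":0},
    {"tx":-0.066,"ty":0.009,"tz":-0.117,"rx":0,"ry":0,"rz":0,"claw":0},
    {"tx":-0.067,"ty":0.009,"tz":-0.123,"rx":0,"ry":0,"rz":0,"claw":0},
    {"tx":-0.067,"ty":0.009,"tz":-0.127,"rx":0,"ry":0,"rz":0,"claw":0},
    {"tx":-0.067,"ty":0.009,"tz":-0.13,"rx":0,"ry":0,"rz":0,"claw":0},
    {"tx":-0.067,"ty":0.009,"tz":-0.13,"rx":0,"ry":0,"rz":0,"claw":0}
  ]
}}

```text
clock: 22.5
eef_pos: [476.7, 108.3, 71.6]
tool_rot: [3.139, -0.002, 1.445]
force: [-4.4, -0.4, 24.7]
width: 0.1
```

{"name": "apply_moves", "arguments": {
  "increments": [
    {"tx":0,"ty":0,"tz":0.03,"rx":0,"ry":0,"rz":0,"claw":0},
    {"tx":0,"ty":0,"tz":0.07,"rx":0,"ry":0,"rz":0,"claw":0},
    {"tx":0,"ty":-0.03,"tz":0.12,"rx":0,"ry":0,"rz":0,"claw":0},
    {"tx":0,"ty":-0.07,"tz":0.17,"rx":0,"ry":0,"rz":0,"claw":0},
    {"tx":0,"ty":-0.11,"tz":0.18,"rx":0,"ry":0,"rz":0,"claw":0},
    {"tx":0,"ty":-0.15,"tz":0.18,"rx":0,"ry":0,"rz":0,"claw":0},
    {"tx":0,"ty":-0.19,"tz":0.18,"rx":0,"ry":0,"rz":0,"claw":0},
    {"tx":0,"ty":-0.23,"tz":0.18,"rx":0,"ry":0,"rz":0,"claw":0},
    {"tx":0,"ty":-0.23,"tz":0.18,"rx":0,"ry":0,"rz":0,"claw":0},
    {"tx":0,"ty":-0.23,"tz":0.18,"rx":0,"ry":0,"rz":0,"claw":0}
  ]
}}

```text
clock: 23.5
eef_pos: [475.8, -122.9, 249.3]
tool_rot: [3.141, -0.001, 1.442]
force: [-0.0, 1.3, -0.2]
width: 0.1
```

```bash
python3 - <<'E'
from h import *
s=read_state();print(s['eef_pos'],s['qd'].round(3),s['force'])
a=get_image("top")[:,:,::-1]; b=get_image("scene")[:,:,::-1]
c=cv2.resize(a[90:250,150:310],None,fx=2.4,fy=2.4); d=cv2.resize(b[130:290,240:400],None,fx=2.4,fy=2.4)
cv2.imwrite("pics/c8.png",np.hstack([c,d]))
# lid free-edge corners predicted for shut and 0.05 rad
for q in(0,.05):
    p=T((547.8,100.5),-.129,[(100-205*np.cos(q)+8*np.sin(q),yy,64+205*np.sin(q)+8*np.cos(q)) for yy in(160,-160)])
    print(q,((sc.px(p)-[240,130])*2.4+[384,0]).round(1).tolist(),((top.px(p)-[150,90])*2.4).round(1).tolist())
E
```

```text
[ 475.77746261 -122.91794752  249.34464535] [-0.042  0.001 -0.034  0.01  -0.005  0.    -0.002] [-0.03351018  1.2709265  -0.19173837]
0 [[581.9, 101.5], [426.3, 218.9]] [[69.4, 300.6], [341.0, 335.7]]
0.05 [[582.7, 96.7], [426.2, 214.2]] [[67.4, 298.6], [341.4, 334.1]]
```

View pics/c8.png

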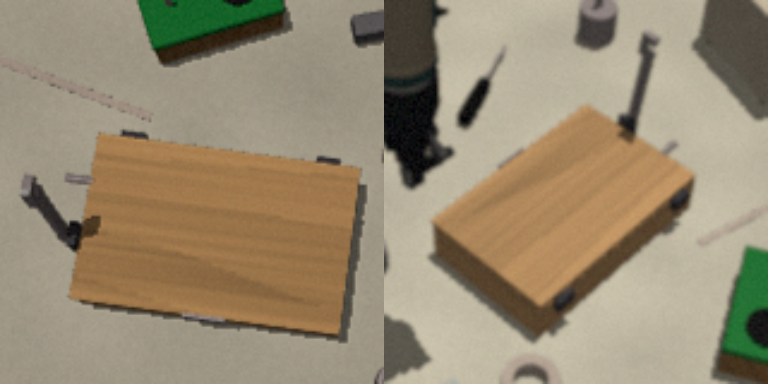

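```bash
python3 -c "
from cell import *
print(read_state()['clock'],finish_job())"
```

```text
the job is handed in; nothing more can be done
23.6 None
```

The clamp is stowed in the case, the stay is swung up and the lid is shut. I handed the job in at about 23.6 s; no verdict was reported.

- **Clamp:** I drew it out from under the riser by the rod, regripped it on the head and lowered it in. I then pushed the rod under the cover. Before the lid closed, the camera put the head's origin at about (-20, 0) mm in the case frame. That puts the rod tip near y = -133 to -135 mm; the limit is -125. The head looked flat on the floor.
- **Stay:** It was lifted to about 1.2 rad, worked out from the gripper pose. The last pictures show it still standing up.
- **Lid:** It was closed at a planned rate of about 1 rad/s and pressed shut. The tool tip stopped at z = 71.6 mm with 25 N of force; the shut lid's top should be at 72 mm. In the last pictures most of its corners fit a shut lid to within a pixel or so. One far-left corner is about 2 pixels off, which I put down to reading error.
- **Clear of everything:** The arm ended well away from all objects with almost no force on the tool. I saw no bystander moved in the pictures, but I did not measure their positions again at the end. The clamp could not be seen once the lid was shut.

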